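# Build one tier of a kiln setting on the hearth

### The arm

A 7-joint arm with a two-finger parallel gripper is mounted at the origin on a cart in front of the work surface, level with it; the furniture and walls round the work are solid. World frame = base frame: x ahead of the robot, y to its left, z up, the work surface at z = 0. Lengths are in m, angles in rad, forces in N, time in s.
With the tool pointing down it reaches from about 0.4 to 0.85 m from the base axis. Payload 10.4 kg.
Tool frame: the origin (TCP) lies at the very end of the fingers, on their centre line; the grasp point (between the pads) lies 19 mm behind it; z points along the fingers, y is the line along which they close (so a half turn about z gives the same grasp; the last joint's range is limited). The gripper opens to 85 mm and grips with 20 to 120 N. Pads are 22 mm wide; open, the fingers measure 114 mm over their backs; the gripper's body (76 mm by 85 mm) begins 54 mm behind the grasp point. The pads swing forward as they close: fully open they stand 13 mm farther back than shut.
Start: joints at [1.309, 0.332, -0.065, 1.46, 0.022, 1.35, -0.088], TCP at [0.148, -0.607, 0.231] pointing down, gripper open.
Joint ranges: [-2.6, 2.6], [-0.5, 2.12], [-1.47, 1.34], [0.16, 2.42], [-1.27, 4.41], [0.06, 2.06], [-2.6, 2.6]. Speed limits (rad/s): [2.22, 2.22, 2.79, 2.79, 3.14, 3.14, 3.14].

### API

Orientations are given as a unit quaternion [x, y, z, w].
In Python, from workcell import robot gives the robot as it stands. The module is installed in compiled form; this text tells all that it offers.
- The arm moves only by the shell command python3 -m jog 'ROWS'. ROWS is JSON, a list of rows, each an object with "claw": the closure, from -1 (fully open) to 1 (shut); "travel": the shift along the tool's x, y, z in units of 50 mm (1.0 is 50 mm), a list of three; "turn": the turn, a rotation vector about the tool's x, y, z in units of 0.12 rad (1.0 is 0.12 rad), a list of three. A call has 1 to 20 rows; each row shifts and turns the commanded pose from where the row before left it, along the tool's axes as they then stand; what a row does not reach is not made up. A row lasts 1/10 s, in which the tool goes at most 50 mm and 8.59 degrees, less where a joint would pass 70% of its speed; a pose out of reach is approached as far as the arm can. A call with a number of a shift or a turn outside -1 to 1 is refused whole. A call with a gripper value outside its range is refused whole. The fingers move at their own pace and stop on an object; the grip force is fixed at half the most. Time passes only in rows, so rows that do not move let the fingers close. It gives the time, the measured TCP pose, the force, the opening and the grip force at its end, in the units of the state.
- robot.get_obs(): the state, without advancing time (a new reading comes with each control period).
- robot.grab_frame(name): name is "scene" or "top"; returns a dict with "pixels" (480x640x3 uint8, red, green, blue), "camera_matrix" (3x3 intrinsics, pixels), "eye" and "rotation" of the camera in the world. Camera axes: x right, y up, looking along -z (the intrinsics and any distortion apply to the point x, -y, -z); pixel columns grow to the right and rows downward; lengths in m; the calibration is good to about 2 mm. A picture is of the moment at which its call begins. There is no depth.
- robot.finish_job(): hands the job in; it is judged then, once.
The state is a dict: "clock": time; "q": joint angles; "qvel": joint speeds; "effort": joint torques, N m; "tcp_pos": TCP position; "tcp_rot": TCP orientation; "contact_force": force on the tool from outside, world axes, zero at the start; "wrist_torque": the same for the moment, N m; "width": finger opening in m; "grasp_force": force on a finger pad.
Only numpy, scipy, OpenCV 4.12 (cv2) and the standard library are available. Lean on these libraries where they do the work, as an engineer would, in place of code of your own. Each camera call takes 0.05 s, during which the arm holds its last target. There are 200 camera calls.

### The job

Set up one tier on the kiln hearth: stand the three tall posts upright on the three dark square post marks (the short posts are too low for this ware and stay where they are), with the small beaker standing upright on the ring-shaped foot mark between the three posts. Then lay the slotted kiln shelf on top of the three posts, level, centred over the hearth and in line with it, long side along long side. Leave it all standing, and never tip the beaker over.

Things in the scene. Friction and masses are not known exactly. Their poses are not given: they have to be found in the camera images.
- hearth: Fixed base of a small kiln: steel pan 246 x 212 mm, 26 mm high, with a white slab 230 x 196 mm on it; flat top 36 mm above the underside. Origin: centre of the underside; x along the long side (away from the robot), y to the left. Three dark square post marks, 32 mm, centred at x, y = (-72, 52), (-72, -52), (72, 0) mm; ring mark, 42 mm across, at (-24, 0). Left or right.
- kiln_shelf: Loose white kiln shelf, 200 x 168 x 12 mm, about 0.45 kg, flat on the bench. Origin: centre of its underside; x along the 200 mm side. Two through slots, 60 mm along x and 32 mm wide in y (y = 18 to 50 and -50 to -18 mm), leave a web 36 mm wide in y at the centre: grip the web from above, one finger in each slot.
- post_1: one of three alike tall kiln posts: pale square extruded column, 30 x 30 mm, 85 mm tall, 12 mm bore from top to bottom, about 0.15 kg, starts upright. Origin: centre of its underside; z up its length, x and y square to its sides.
- post_2: one of three alike tall kiln posts: pale square extruded column, 30 x 30 mm, 85 mm tall, 12 mm bore from top to bottom, about 0.15 kg, starts upright. Origin: centre of its underside; z up its length, x and y square to its sides.
- post_3: one of three alike tall kiln posts: pale square extruded column, 30 x 30 mm, 85 mm tall, 12 mm bore from top to bottom, about 0.15 kg, starts upright. Origin: centre of its underside; z up its length, x and y square to its sides.
- short_1: one of two alike short kiln posts: the same pale 30 x 30 mm section as the tall ones but only 45 mm tall, about 0.08 kg, upright. Not needed: it stays where it stands. Origin: centre of its underside.
- short_2: one of two alike short kiln posts: the same pale 30 x 30 mm section as the tall ones but only 45 mm tall, about 0.08 kg, upright. Not needed: it stays where it stands. Origin: centre of its underside.
- beaker: Small round brown earthenware beaker, open top, no handle, 64 mm tall, 58 mm across from the rim down to 28 mm above the bench, narrowing to a 38 mm foot; wall 3.5 mm; about 0.12 kg. Starts upright. Origin: centre of its underside; z up through its mouth. Grip it across its whole width from above.
Not all that is in view belongs to the job. What is shaped like the post_1 but blue is not meant.

How it is judged:
At the end, for the whole second after the job is handed in: Each mark bears an upright tall post, centred within 12 mm; the beaker stands upright on the ring mark within 15 mm; the shelf rests level on all three posts within 15 mm and 0.12 rad of the hearth's centre and direction; all at rest; short posts within 40 mm of their start (((x of post_1 in the frame of hearth between -0.084 and -0.06 m and y of post_1 in the frame of hearth between 0.04 and 0.064 m) or (x of post_2 in the frame of hearth between -0.084 and -0.06 m and y of post_2 in the frame of hearth between 0.04 and 0.064 m) or (x of post_3 in the frame of hearth between -0.084 and -0.06 m and y of post_3 in the frame of hearth between 0.04 and 0.064 m)) and ((x of post_1 in the frame of hearth between -0.084 and -0.06 m and y of post_1 in the frame of hearth between -0.064 and -0.04 m) or (x of post_2 in the frame of hearth between -0.084 and -0.06 m and y of post_2 in the frame of hearth between -0.064 and -0.04 m) or (x of post_3 in the frame of hearth between -0.084 and -0.06 m and y of post_3 in the frame of hearth between -0.064 and -0.04 m)) and ((x of post_1 in the frame of hearth between 0.06 and 0.084 m and y of post_1 in the frame of hearth between -0.012 and 0.012 m) or (x of post_2 in the frame of hearth between 0.06 and 0.084 m and y of post_2 in the frame of hearth between -0.012 and 0.012 m) or (x of post_3 in the frame of hearth between 0.06 and 0.084 m and y of post_3 in the frame of hearth between -0.012 and 0.012 m)) and z of post_1 in the frame of hearth between 0.032 and 0.04 m and angle between each of post_1, post_2, post_3, beaker's own z axis and vertical below 0.06 rad and contact force between each of post_1, post_2, post_3 and kiln_shelf above 0.2 N and linear speed of each of post_1, post_2, post_3, beaker, kiln_shelf below 0.01 m/s and z of post_2 in the frame of hearth between 0.032 and 0.04 m and z of post_3 in the frame of hearth between 0.032 and 0.04 m and x of beaker in the frame of hearth between -0.039 and -0.009 m and y of beaker in the frame of hearth between -0.015 and 0.015 m and z of beaker in the frame of hearth between 0.032 and 0.04 m and x of kiln_shelf in the frame of hearth between -0.015 and 0.015 m and y of kiln_shelf in the frame of hearth between -0.015 and 0.015 m and z of kiln_shelf in the frame of hearth between 0.117 and 0.125 m and angle between kiln_shelf's own z axis and vertical below 0.04 rad and angle between the x axis of kiln_shelf and the x axis of hearth, either way round below 0.12 rad and angular speed of kiln_shelf below 0.05 rad/s and distance of each of short_1, short_2 from where it was at the start of the episode below 0.04 m); the robot touches nothing.
It fails at once if the beaker is tipped over (by more than about 40 degrees) (angle between beaker's own z axis and vertical above 0.7 rad).
It also fails if it takes over 136 s, if anything falls off the work surface, if the arm or the gripper's body presses on something with over 40 N, if the wrist force passes 120 N, or if a joint passes its speed limit or range.

## Working session

There is one attempt and no reset: what is moved stays moved. The work goes in short steps, Python scripts to look and compute and a shell command to move; the robot and the scene stay as the last step left them, time stands still between calls to the robot, and variables do not carry over. Pictures are saved under pics/ and viewed, at most 14 in all, crops included, and the job is handed in when it is done.

```bash
mkdir -p pics; cat > h.py <<'E'
import numpy as np, cv2
from workcell import robot
def snap(name,fn):
    f=robot.grab_frame(name); np.savez('pics/'+fn+'.npz',**{k:np.array(v) for k,v in f.items()})
    cv2.imwrite('pics/'+fn+'.png',f['pixels'][:,:,::-1]); return f
def load(fn): return dict(np.load('pics/'+fn+'.npz'))
def ray(f,u,v):
    d=np.linalg.inv(f['camera_matrix'])@[u,v,1.]
    return f['eye'],f['rotation']@np.array([d[0],-d[1],-d[2]])
def atz(f,u,v,z):
    e,d=ray(f,u,v); return e+d*(z-e[2])/d[2]
def proj(f,p):
    c=f['rotation'].T@(np.array(p)-f['eye']); k=f['camera_matrix']@np.array([c[0],-c[1],-c[2]]); return k[:2]/k[2]
def tri(f1,a,f2,b):
    (e1,d1),(e2,d2)=ray(f1,*a),ray(f2,*b); s=np.linalg.lstsq(np.c_[d1,-d2],e2-e1,rcond=None)[0]
    p,q=e1+s[0]*d1,e2+s[1]*d2; return (p+q)/2,np.linalg.norm(p-q)
E
python3 - <<'E'
from h import *
for n in('scene','top'):
    f=snap(n,n+'0'); print(n,f.keys(),f['camera_matrix'],f['eye'],f['rotation'])
print(robot.get_obs())
E
```

```text
scene dict_keys(['pixels', 'camera_matrix', 'eye', 'rotation']) [[621.63496049   0.         327.19211292]
 [  0.         621.63496049 236.91181768]
 [  0.           0.           1.        ]] [-0.40203841  0.55716138  1.05672683] [-0.20589837  0.34476677  0.79711233 -0.45094753]
top dict_keys(['pixels', 'camera_matrix', 'eye', 'rotation']) [[447.37506425   0.         321.32635774]
 [  0.         447.37506425 235.11511633]
 [  0.           0.           1.        ]] [0.32761969 0.00642194 1.1072368 ] [ 0.05708035 -0.05942391 -0.70292002  0.70648007]
{'clock': 0.1, 'q': array([ 1.30943203,  0.33276301, -0.06470826,  1.46086719,  0.0216119 ,
        1.3498785 , -0.08852047]), 'qvel': array([-7.00863965e-04, -2.41680450e-03,  3.97920345e-06, -2.06013885e-03,
       -3.85071019e-04,  2.86252192e-03,  7.11330236e-04]), 'effort': array([ 1.97343485e-03, -6.26748276e+01,  4.93416516e-02, -3.92432106e+01,
        1.62920292e-02,  6.93162525e-03, -4.69116543e-06]), 'tcp_pos': array([ 0.14773362, -0.60694712,  0.23061932]), 'tcp_rot': array([ 9.92881668e-01,  1.19103407e-01, -1.04636036e-04, -6.01025275e-04]), 'contact_force': array([-0.77693673,  0.41440947, -0.49164685]), 'wrist_torque': array([-0.01791681,  0.01714667, -0.01498894]), 'grasp_force': 0.0, 'width': 0.0853912253413879}
```

View pics/scene0.png

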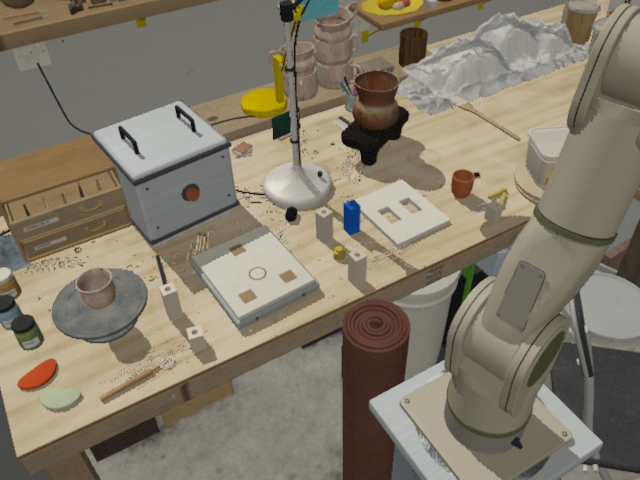

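View pics/top0.png

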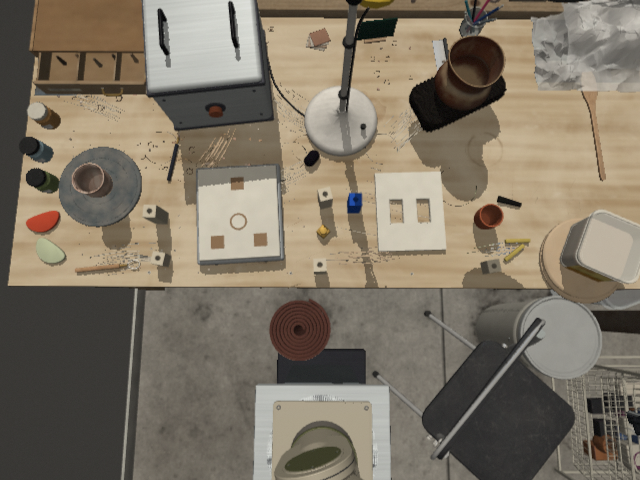

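Scene: tall posts at about (171,302), (324,225) and (357,265). Short posts at (197,338) and (494,208). The blue decoy is at (352,217). The shelf is at (405,212) and the hearth at (255,275). Beaker candidates are the small cup at (462,182) and a cup on the banding wheel at (97,287). I'll check these in an enlarged crop.

```bash
python3 - <<'E'
s=open('h.py').read()
s=s.replace("def load(fn): return dict(np.load('pics/'+fn+'.npz'))","def load(fn): return fix(dict(np.load('pics/'+fn+'.npz')))\ndef fix(f):\n    r=np.array(f['rotation']).ravel()\n    return dict(f,rotation=Rotation.from_quat(r).as_matrix() if r.size==4 else r.reshape(3,3))")
s=s.replace("return f\ndef load","return fix(f)\ndef load").replace("import numpy as np, cv2","import numpy as np, cv2\nfrom scipy.spatial.transform import Rotation")
open('h.py','w').write(s)
from h import *
a=cv2.imread('pics/scene0.png')[170:350,130:530];b=cv2.imread('pics/top0.png')[160:280,120:520]
cv2.imwrite('pics/crop1.png',np.vstack([cv2.resize(x,None,fx=2,fy=2,interpolation=cv2.INTER_CUBIC) for x in(a,b)]))
f=load('scene0');g=load('top0')
print(proj(g,[0,0,0]),proj(f,[0,0,0]))
for n,p,q in(('A',(324,211),(325,194)),('B',(357,253),(320,265)),('C',(170,286),(150,211)),('s1',(196,331),(160,258)),('s2',(494,204),(490,267)),('beak',(462,174),(489,216)),('cup2',(97,276),(89,178))): print(n,tri(f,p,g,q))
E
```

```text
[321.64988992 452.68145341] [482.38076963 420.38303599]
A (array([ 0.59560912, -0.00430382,  0.08733043]), np.float64(0.0010555044924718824))
B (array([0.42866362, 0.00719307, 0.09006403]), np.float64(0.002632537225771432))
C (array([0.5513215 , 0.40111647, 0.09147877]), np.float64(0.00013868688068377862))
s1 (array([0.44837213, 0.39003208, 0.04220676]), np.float64(0.003292155916545145))
s2 (array([ 0.42763961, -0.39561812,  0.05676135]), np.float64(0.002905221791376251))
beak (array([ 0.54729561, -0.3914377 ,  0.07572888]), np.float64(0.0005567668321572456))
cup2 (array([0.61764666, 0.52771176, 0.13217959]), np.float64(0.00021244234873314945))
```

View pics/crop1.png

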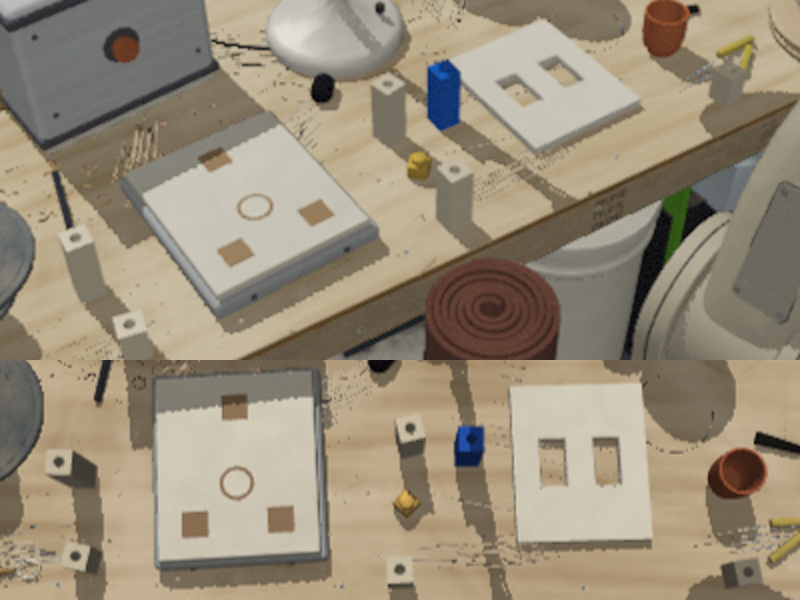

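The heights confirm A, B and C as tall posts (about 87–91 mm). The terracotta cup at right stands on the bench with its rim near 70 mm. The wheel cup is too high (rim at 132 mm), so it's a decoy. Next, closer crops for yaw and exact positions.

```bash
python3 - <<'E'
from h import *
f=load('scene0');g=load('top0')
S,T=cv2.imread('pics/scene0.png'),cv2.imread('pics/top0.png')
def c(I,u,v,w=40,h=40): return cv2.resize(I[v:v+h,u:u+w],None,fx=5,fy=5,interpolation=cv2.INTER_CUBIC)
r1=np.hstack([c(T,305,175),c(T,300,247),c(T,133,192),c(T,470,195)])
r2=np.hstack([c(S,306,200),c(S,337,242),c(S,150,275),c(S,443,162)])
r3=np.hstack([c(T,385,190,50,40),c(T,470,250),c(S,475,190),c(T,145,240,30,40)])
cv2.imwrite('pics/crop2.png',np.vstack([r1,r2,r3]))
P=[((326,212),(325,194)),((357.5,254.5),(320,265)),((168,289),(150,210.5)),((463.5,174.5),(491.5,215))]
for p,q in P: print(tri(f,p,g,q))
H=[((247.5,296),(217.5,242)),((288,276),(260.5,239.5)),((237.5,249),(237,183.5)),((257.5,273.5),(238.5,221.5))]
M=np.array([[-72,52],[-72,-52],[72,0],[-24,0]])/1e3
W=[]
for p,q in H:
    t,e=tri(f,p,g,q);a,b=atz(f,*p,.036),atz(g,*q,.036);print(t,e,a[:2],b[:2]);W.append((a+b)[:2]/2)
W=np.array(W);A,_=cv2.estimateAffinePartial2D(M,W);
m0,w0=M.mean(0),W.mean(0);U=(M-m0).T@(W-w0);th=np.arctan2(U[0,1]-U[1,0],U[0,0]+U[1,1]);R=np.array([[np.cos(th),-np.sin(th)],[np.sin(th),np.cos(th)]])
o=w0-R@m0;print('hearth',o,th,'res',(W-(M@R.T+o))*1e3);print('targets',M@R.T+o)
E
```

```text
(array([ 0.59474129, -0.00637544,  0.08443831]), np.float64(0.004103991540316652))
(array([0.42870951, 0.00660905, 0.08516201]), np.float64(0.0011780876708689545))
(array([0.55516603, 0.405766  , 0.08091703]), np.float64(0.001170980421113021))
(array([ 0.55130556, -0.4007806 ,  0.06781677]), np.float64(8.11074741444096e-05))
[0.48832421 0.25524729 0.03467529] 0.0013479051788352718 [0.48770805 0.25611041] [0.48771677 0.25437416]
[0.49468944 0.1509563  0.03582704] 0.0008882263296326637 [0.49487234 0.15134102] [0.4943908  0.15057058]
[0.63411206 0.21261462 0.037853  ] 0.0012482463388536521 [0.63654154 0.2124046 ] [0.63423892 0.21245328]
[0.53920553 0.20618758 0.03450772] 0.0012736576130223957 [0.53834435 0.20714027] [0.53851672 0.20538289]
hearth [0.5629904  0.20778265] 0.06506663697593215 res [[-0.04927023  0.25116547]
 [ 0.1077313  -0.25539355]
 [ 0.55218813 -0.03520272]
 [-0.6106492   0.0394308 ]]
targets [[0.48776168 0.25499112]
 [0.49452384 0.15121119]
 [0.63483804 0.21246414]
 [0.53904119 0.20622215]]
```

View pics/crop2.png

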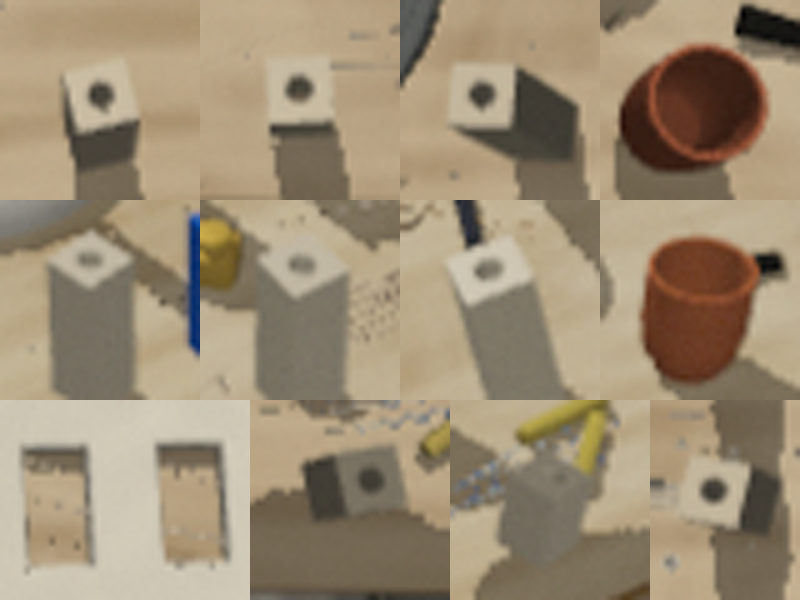

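```bash
python3 - <<'E'
from h import *
f=load('scene0');g=load('top0')
k=lambda o,s,p,y0=0:((np.array(p,float)-[0,y0]+.5)/s-.5+o)
T=lambda off,ox,oy,pts:[((x-ox+.5)/5-.5+off[0],(y-oy+.5)/5-.5+off[1]) for x,y in pts]
def yaw(q): # square corners TL,TR,BR,BL in image -> world dir of TL-BL (about +x)
    q=np.array(q);a=q[0]-q[3]+q[1]-q[2];b=q[0]-q[1]+q[3]-q[2]; return np.arctan2(a[1],a[0]),np.arctan2(b[1],b[0])-np.pi/2,np.linalg.norm(a)/2,np.linalg.norm(b)/2
D={'A':((305,175),0,0,[(63,74),(126,60),(139,122),(74,132)],(101,95),(306,200),0,200,(90,259)),
'B':((300,247),200,0,[(268,58),(330,57),(334,123),(268,125)],(300,88),(337,242),200,200,(302,264)),
'C':((133,192),400,0,[(452,63),(516,66),(513,128),(447,123)],(482,95),(150,275),400,200,(488,269))}
for n,(o,ox,oy,cs,h,so,sx,sy,hs) in D.items():
    t,s=T(o,ox,oy,[h])[0],T(so,sx,sy,[hs])[0]
    W=[atz(g,*c,.085)[:2] for c in T(o,ox,oy,cs)]
    print(n,tri(f,s,g,t),'z085',atz(g,*t,.085)[:2],atz(f,*s,.085)[:2],'ctr',np.mean(W,0),'yaw',yaw(W))
t=T((470,195),600,0,[(709,103)])[0];s=T((443,162),600,200,[(703,271)])[0];print('beaker',tri(f,s,g,t),atz(g,*t,.064),atz(f,*s,.064))
sh=[]
for cs in([(22,447),(88,445),(95,566),(26,570)],[(156,443),(221,442),(229,562),(162,567)]):
    W=np.array([atz(g,*c,.012)[:2] for c in T((385,190),0,400,cs)]);print('slot',W.mean(0),yaw(W));sh.append(W.mean(0))
d=sh[0]-sh[1];print('shelf',(sh[0]+sh[1])/2,'yaw',np.arctan2(d[1],d[0])-np.pi/2,'sep',np.linalg.norm(d))
print('blue',atz(g,354.5,200,.085))
# shelf height check: its corners in both views (crop1)
print(tri(f,(130+638/2-.25,170+100/2-.25),g,(120+651/2-.25,160+181/2-.25)),tri(f,(130+543/2-.25,170+20/2-.25),g,(120+640/2-.25,160+24/2-.25)))
q=robot.get_obs();print(q['tcp_pos'])
E
```

```text
A (array([ 0.59709019, -0.0039135 ,  0.08518797]), np.float64(0.0009043013899873919)) z085 [ 0.59685607 -0.00427421] [ 0.59761796 -0.00370083] ctr [ 0.59592014 -0.00404347] yaw (np.float64(0.19539539241264378), np.float64(0.19647176370966069), np.float64(0.029594522222917925), np.float64(0.030680788087113144))
B (array([0.43040215, 0.00725445, 0.08444889]), np.float64(0.00047506437451161294)) z085 [0.4302033 0.0070643] [0.43008463 0.00774771] ctr [0.42897694 0.00705723] yaw (np.float64(0.03538483674006171), np.float64(0.02857217440962123), np.float64(0.03056846029107752), np.float64(0.029332016751605048))
C (array([0.55431635, 0.40699618, 0.08419201]), np.float64(0.00158193894960903)) z085 [0.55364675 0.40596651] [0.55425823 0.40765868] ctr [0.55368021 0.40596809] yaw (np.float64(0.0038591131229427163), np.float64(-0.05707928273096141), np.float64(0.0291364006393283), np.float64(0.030479928768140676))
beaker (array([ 0.55226629, -0.40216237,  0.06245935]), np.float64(0.0011398861364362853)) [ 0.55161531 -0.40204339  0.064     ] [ 0.55103226 -0.40013474  0.064     ]
slot [ 0.57235354 -0.1839936 ] (np.float64(0.021385874321994236), np.float64(0.050783190900376196), np.float64(0.0625554773409579), np.float64(0.033926922052565874))
slot [ 0.57452448 -0.25139291] (np.float64(0.02355989511976604), np.float64(0.05165236296381592), np.float64(0.06260483369267356), np.float64(0.03321539065639937))
shelf [ 0.57343901 -0.21769326] yaw 0.0321990096622613 sep 0.06743426024586198
blue [ 0.58178393 -0.07405751  0.085     ]
(array([ 0.47471834, -0.30102061,  0.01329808]), np.float64(0.004175540007077699)) (array([ 0.67582906, -0.29631955,  0.01181637]), np.float64(0.002606152702166115))
[ 0.14773362 -0.60694712  0.23061932]
```

```bash
python3 -m jog '[{"claw":-1,"travel":[0,0,0],"turn":[0,0,1]},{"claw":-1,"travel":[0,0,0],"turn":[0,0,1]},{"claw":-1,"travel":[0.6,-0.3,0],"turn":[0,0,0]},{"claw":-1,"travel":[0.6,-0.3,0],"turn":[0,0,0]},{"claw":-1,"travel":[0.6,-0.3,0],"turn":[0,0,0]},{"claw":-1,"travel":[0.6,-0.3,0],"turn":[0,0,0]},{"claw":-1,"travel":[0.6,-0.3,0],"turn":[0,0,0]},{"claw":-1,"travel":[0.6,-0.3,0],"turn":[0,0,0]},{"claw":-1,"travel":[0.6,-0.3,0],"turn":[0,0,0]},{"claw":-1,"travel":[0.6,-0.3,0],"turn":[0,0,0]},{"claw":-1,"travel":[0.6,-0.3,0],"turn":[0,0,0]},{"claw":-1,"travel":[0.6,-0.3,0],"turn":[0,0,0]},{"claw":-1,"travel":[0.6,-0.3,0],"turn":[0,0,0]},{"claw":-1,"travel":[0.6,-0.3,0],"turn":[0,0,0]},{"claw":-1,"travel":[0.6,-0.3,0],"turn":[0,0,0]},{"claw":-1,"travel":[0,0,0],"turn":[0,0,0]},{"claw":-1,"travel":[0,0,0],"turn":[0,0,0]}]'
```

```text
clock: 1.8
tcp_pos: [0.5384, -0.4121, 0.2305]
tcp_rot: [1.0, 0.0, -0.0, -0.0]
contact_force: [-1.1, -0.0, 0.2]
width: 0.0857
grasp_force: 0.0
```

```bash
python3 -m jog '[{"claw":-1,"travel":[0.26,-0.22,0],"turn":[0,0,0]},{"claw":-1,"travel":[0,0,0.6],"turn":[0,0,0]},{"claw":-1,"travel":[0,0,0.6],"turn":[0,0,0]},{"claw":-1,"travel":[0,0,0.6],"turn":[0,0,0]},{"claw":-1,"travel":[0,0,0.6],"turn":[0,0,0]},{"claw":-1,"travel":[0,0,0.5],"turn":[0,0,0]},{"claw":-1,"travel":[0,0,0.4],"turn":[0,0,0]},{"claw":-1,"travel":[0,0,0.4],"turn":[0,0,0]},{"claw":-1,"travel":[0,0,0.4],"turn":[0,0,0]},{"claw":-1,"travel":[0,0,0],"turn":[0,0,0]},{"claw":1,"travel":[0,0,0],"turn":[0,0,0]},{"claw":1,"travel":[0,0,0],"turn":[0,0,0]},{"claw":1,"travel":[0,0,0],"turn":[0,0,0]},{"claw":1,"travel":[0,0,0],"turn":[0,0,0]},{"claw":1,"travel":[0,0,0],"turn":[0,0,0]},{"claw":1,"travel":[0,0,0],"turn":[0,0,0]},{"claw":1,"travel":[0,0,0],"turn":[0,0,0]},{"claw":1,"travel":[0,0,0],"turn":[0,0,0]}]'
```

```text
clock: 3.6
tcp_pos: [0.5521, -0.4023, 0.0283]
tcp_rot: [1.0, -0.001, 0.001, 0.001]
contact_force: [-0.5, 0.4, 6.4]
width: 0.0564
grasp_force: 64.2
```

```bash
python3 -m jog '[{"claw":1,"travel":[0,0,-0.3],"turn":[0,0,0]},{"claw":1,"travel":[0,0,-0.5],"turn":[0,0,0]},{"claw":1,"travel":[0,0,-0.6],"turn":[0,0,0]},{"claw":1,"travel":[0,0,-0.6],"turn":[0,0,0]},{"claw":1,"travel":[0,0,-0.6],"turn":[0,0,0]},{"claw":1,"travel":[0,0,-0.6],"turn":[0,0,0]},{"claw":1,"travel":[0,0,-0.4],"turn":[0,0,0]},{"claw":1,"travel":[0,-0.3,0],"turn":[0,0,0]},{"claw":1,"travel":[0,-0.5,0],"turn":[0,0,0]},{"claw":1,"travel":[0,-0.6,0],"turn":[0,0,0]},{"claw":1,"travel":[0,-0.6,0],"turn":[0,0,0]},{"claw":1,"travel":[0,-0.6,0],"turn":[0,0,0]},{"claw":1,"travel":[0,-0.6,0],"turn":[0,0,0]},{"claw":1,"travel":[0,-0.6,0],"turn":[0,0,0]},{"claw":1,"travel":[0,-0.6,0],"turn":[0,0,0]},{"claw":1,"travel":[0,-0.6,0],"turn":[0,0,0]},{"claw":1,"travel":[0,-0.6,0],"turn":[0,0,0]},{"claw":1,"travel":[0,-0.6,0],"turn":[0,0,0]},{"claw":1,"travel":[0,-0.6,0],"turn":[0,0,0]},{"claw":1,"travel":[0,-0.6,0],"turn":[0,0,0]}]' && python3 -m jog '[{"claw":1,"travel":[0,-0.6,0],"turn":[0,0,0]},{"claw":1,"travel":[0,-0.6,0],"turn":[0,0,0]},{"claw":1,"travel":[0,-0.6,0],"turn":[0,0,0]},{"claw":1,"travel":[0,-0.6,0],"turn":[0,0,0]},{"claw":1,"travel":[0,-0.6,0],"turn":[0,0,0]},{"claw":1,"travel":[0,-0.6,0],"turn":[0,0,0]},{"claw":1,"travel":[0,-0.6,0],"turn":[0,0,0]},{"claw":1,"travel":[-0.1,-0.3,0],"turn":[0,0,0]},{"claw":1,"travel":[-0.1,-0.2,0],"turn":[0,0,0]},{"claw":1,"travel":[0,0,0],"turn":[0,0,0]},{"claw":1,"travel":[0,0,0],"turn":[0,0,0]},{"claw":1,"travel":[0,0,0],"turn":[0,0,0]}]'
```

```text
clock: 5.6
tcp_pos: [0.5504, -0.0298, 0.2058]
tcp_rot: [1.0, -0.0, -0.0, 0.0]
contact_force: [0.5, 0.6, -1.7]
width: 0.0567
grasp_force: 64.1
clock: 6.8
tcp_pos: [0.5423, 0.2015, 0.2063]
tcp_rot: [1.0, -0.002, 0.0, 0.0]
contact_force: [-0.1, -0.2, -1.5]
width: 0.0564
grasp_force: 64.1
```

```bash
python3 -m jog '[{"claw":1,"travel":[-0.07,-0.09,0.3],"turn":[0,0,0]},{"claw":1,"travel":[0,0,0.6],"turn":[0,0,0]},{"claw":1,"travel":[0,0,0.6],"turn":[0,0,0]},{"claw":1,"travel":[0,0,0.5],"turn":[0,0,0]},{"claw":1,"travel":[0,0,0.4],"turn":[0,0,0]},{"claw":1,"travel":[0,0,0.2],"turn":[0,0,0]},{"claw":1,"travel":[0,0,0.1],"turn":[0,0,0]},{"claw":1,"travel":[0,0,0.1],"turn":[0,0,0]},{"claw":1,"travel":[0,0,0],"turn":[0,0,0]},{"claw":1,"travel":[0,0,0],"turn":[0,0,0]},{"claw":1,"travel":[0,0,0],"turn":[0,0,0]}]'
```

```text
clock: 7.9
tcp_pos: [0.5388, 0.2079, 0.067]
tcp_rot: [1.0, -0.001, 0.001, -0.0]
contact_force: [-0.2, 0.5, -1.5]
width: 0.0565
grasp_force: 64.1
```

```bash
python3 -m jog '[{"claw":1,"travel":[0,0.03,0.03],"turn":[0,0,0]},{"claw":1,"travel":[0,0,0.03],"turn":[0,0,0]},{"claw":1,"travel":[0,0,0],"turn":[0,0,0]},{"claw":1,"travel":[0,0,0],"turn":[0,0,0]}]'; python3 -m jog '[{"claw":-1,"travel":[0,0,0],"turn":[0,0,0]},{"claw":-1,"travel":[0,0,0],"turn":[0,0,0]},{"claw":-1,"travel":[0,0,0],"turn":[0,0,0]},{"claw":-1,"travel":[0,0,0],"turn":[0,0,0]},{"claw":-1,"travel":[0,0,0],"turn":[0,0,0]},{"claw":-1,"travel":[0,0,0],"turn":[0,0,0]},{"claw":-1,"travel":[0,0,-0.3],"turn":[0,0,0]},{"claw":-1,"travel":[0,0,-0.6],"turn":[0,0,0]},{"claw":-1,"travel":[0,0,-0.6],"turn":[0,0,0]},{"claw":-1,"travel":[0,0,-0.6],"turn":[0,0,0]},{"claw":-1,"travel":[0,0,-0.6],"turn":[0,0,0]},{"claw":-1,"travel":[0,0,-0.3],"turn":[0,0,0]},{"claw":-1,"travel":[0,0,0],"turn":[0,0,0]},{"claw":-1,"travel":[0,0,0],"turn":[0,0,0]}]'
```

```text
clock: 8.3
tcp_pos: [0.5389, 0.2061, 0.0643]
tcp_rot: [1.0, -0.001, 0.001, 0.0]
contact_force: [-1.6, -1.7, 6.3]
width: 0.0563
grasp_force: 64.9
clock: 9.7
tcp_pos: [0.5381, 0.2061, 0.2126]
tcp_rot: [1.0, -0.001, -0.0, 0.0]
contact_force: [0.5, -0.5, -1.4]
width: 0.0851
grasp_force: 0.0
```

```bash
python3 - <<'E'
from h import *
S,T=cv2.imread('pics/scene0.png'),cv2.imread('pics/top0.png')
z=lambda I,u,v:cv2.resize(I[v:v+120,u:u+100+33],None,fx=3,fy=3,interpolation=cv2.INTER_CUBIC)
cv2.imwrite('pics/crop3.png',np.hstack([z(S,50,255),z(T,50,140)]))
E
```

```text
(no output)
```

View pics/crop3.png

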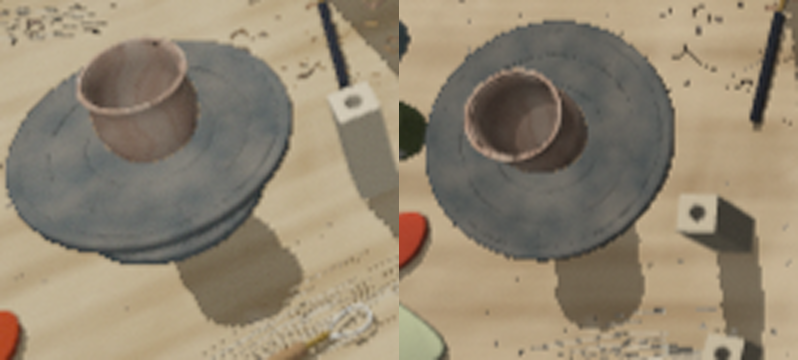

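```bash
python3 - <<'E'
from h import *
f=load('scene0');g=load('top0')
c,e=tri(f,(99.4,302.7),g,(100,186.3));print(c,e)
E=np.array([(426,140),(674,140),(550,20),(550,260),(640,205),(660,180)])
for x,y in E: print(atz(g,50+(x-399)/3-.3,140+y/3-.3,c[2])[:2]-c[:2],np.linalg.norm(atz(g,50+(x-399)/3-.3,140+y/3-.3,c[2])[:2]-c[:2]))
for x,y in[(6,155),(292,110),(115,248),(200,40)]: print(np.linalg.norm(atz(f,50+x/3-.3,255+y/3-.3,c[2])[:2]-c[:2]))
E
```

```text
[0.62083324 0.5419712  0.05366644] 0.0018999218861809172
[-0.00135066  0.09907686] 0.09908606183569232
[-0.00019175 -0.10116622] 0.10116640071581838
[0.10094962 0.00772343] 0.1012446361074782
[-0.09946047 -0.00948162] 0.09991138750656485
[-0.0541921  -0.07772774] 0.09475434543882676
[-0.03349666 -0.09226205] 0.09815452870868906
0.10181402681850181
0.10040600571342943
0.0933256607799953
0.10527888084116205
```

The wheel's disk has radius 0.10 m, centred at (0.62, 0.54), with its top at z≈0.054. It's close to post C, so I'll use a half-open gripper closing along y and grip high.

```bash
python3 -m jog '[{"claw":-0.2,"travel":[0.1,-0.3,0],"turn":[0,0,0]},{"claw":-0.2,"travel":[0.1,-0.5,0],"turn":[0,0,0]},{"claw":-0.2,"travel":[0.1,-0.5,0],"turn":[0,0,0]},{"claw":-0.2,"travel":[0.02,-0.5,0],"turn":[0,0,0]},{"claw":-0.2,"travel":[0,-0.5,0],"turn":[0,0,0]},{"claw":-0.2,"travel":[0,-0.5,0],"turn":[0,0,0]},{"claw":-0.2,"travel":[0,-0.5,0],"turn":[0,0,0]},{"claw":-0.2,"travel":[0,-0.4,0],"turn":[0,0,0]},{"claw":-0.2,"travel":[0,-0.3,0],"turn":[0,0,0]},{"claw":-0.2,"travel":[0,0,0],"turn":[0,0,0]},{"claw":-0.2,"travel":[0,0,0],"turn":[0,0,0]},{"claw":-0.2,"travel":[0,0,0],"turn":[0,0,0]}]'; python3 - <<'E'
from h import *
snap('top','top1')
I=cv2.imread('pics/top1.png')
cv2.imwrite('pics/crop4.png',cv2.resize(I[130:290,60:300],None,fx=3,fy=3,interpolation=cv2.INTER_CUBIC))
E
```

```text
clock: 10.9
tcp_pos: [0.5551, 0.4051, 0.213]
tcp_rot: [1.0, -0.001, 0.0, 0.0]
contact_force: [0.5, -1.1, 0.1]
width: 0.0513
grasp_force: 0.0
```

View pics/crop4.png

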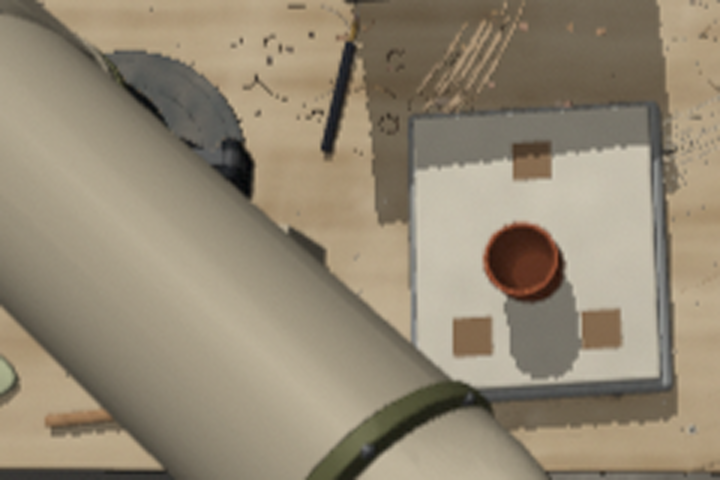

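The beaker stands upright over the ring: its rim is at about (234,217) in the top view. The three post marks are free. Next I lower onto post C and grip.

```bash
python3 -c "
from h import *
print(atz(load('top1'),60+523.5/3-.5,130+261.5/3-.5,.1))"; python3 -m jog '[{"claw":-0.2,"travel":[-0.01,-0.02,0.3],"turn":[0,0,0]},{"claw":-0.2,"travel":[0,0,0.5],"turn":[0,0,0]},{"claw":-0.2,"travel":[0,0,0.5],"turn":[0,0,0]},{"claw":-0.2,"travel":[0,0,0.5],"turn":[0,0,0]},{"claw":-0.2,"travel":[0,0,0.5],"turn":[0,0,0]},{"claw":-0.2,"travel":[0,0,0.4],"turn":[0,0,0]},{"claw":-0.2,"travel":[0,0,0.3],"turn":[0,0,0]},{"claw":-0.2,"travel":[0,0,0.2],"turn":[0,0,0]},{"claw":-0.2,"travel":[0,0,0],"turn":[0,0,0]},{"claw":1,"travel":[0,0,0],"turn":[0,0,0]},{"claw":1,"travel":[0,0,0],"turn":[0,0,0]},{"claw":1,"travel":[0,0,0],"turn":[0,0,0]},{"claw":1,"travel":[0,0,0],"turn":[0,0,0]},{"claw":1,"travel":[0,0,0],"turn":[0,0,0]},{"claw":1,"travel":[0,0,0],"turn":[0,0,0]}]'
```

```text
[0.53716806 0.20422032 0.1       ]
clock: 12.45
tcp_pos: [0.5546, 0.4077, 0.0545]
tcp_rot: [1.0, -0.001, 0.001, -0.001]
contact_force: [0.1, -0.4, 6.1]
width: 0.0292
grasp_force: 60.0
```

```bash
python3 -m jog '[{"claw":1,"travel":[0,0,-0.3],"turn":[0,0,0]},{"claw":1,"travel":[0,0,-0.6],"turn":[0,0,0]},{"claw":1,"travel":[0,0,-0.6],"turn":[0,0,0]},{"claw":1,"travel":[0,0,-0.6],"turn":[0,0,0]},{"claw":1,"travel":[0,0,-0.6],"turn":[0,0,0]},{"claw":1,"travel":[0,0,-0.3],"turn":[0,0,0]},{"claw":1,"travel":[-0.1,0.3,0],"turn":[0,0,0]},{"claw":1,"travel":[-0.24,0.5,0],"turn":[0,0,0]},{"claw":1,"travel":[-0.3,0.6,0],"turn":[0,0,0]},{"claw":1,"travel":[-0.3,0.6,0],"turn":[0,0,0]},{"claw":1,"travel":[-0.2,0.5,0],"turn":[0,0,0]},{"claw":1,"travel":[-0.1,0.35,0],"turn":[0,0,0]},{"claw":1,"travel":[-0.1,0.2,0],"turn":[0,0,0]},{"claw":1,"travel":[0,0,0],"turn":[0,0,0]},{"claw":1,"travel":[0,0,0],"turn":[0,0,0]},{"claw":1,"travel":[0,0,0],"turn":[0,0,0]}]'
```

```text
clock: 14.05
tcp_pos: [0.4868, 0.256, 0.2032]
tcp_rot: [1.0, 0.0, -0.0, -0.0]
contact_force: [0.0, 0.1, -0.9]
width: 0.0294
grasp_force: 59.5
```

```bash
python3 -m jog '[{"claw":1,"travel":[0.02,0.02,0.3],"turn":[0,0,0]},{"claw":1,"travel":[0,0,0.5],"turn":[0,0,0]},{"claw":1,"travel":[0,0,0.5],"turn":[0,0,0]},{"claw":1,"travel":[0,0,0.4],"turn":[0,0,0]},{"claw":1,"travel":[0,0,0.3],"turn":[0,0,0]},{"claw":1,"travel":[0,0,0.14],"turn":[0,0,0]},{"claw":1,"travel":[0,0,0.06],"turn":[0,0,0]},{"claw":1,"travel":[0,0,0],"turn":[0,0,0]},{"claw":1,"travel":[0,0,0],"turn":[0,0,0]},{"claw":1,"travel":[0,0,0],"turn":[0,0,0]}]'
```

```text
clock: 15.05
tcp_pos: [0.4884, 0.254, 0.0941]
tcp_rot: [1.0, -0.001, 0.001, -0.0]
contact_force: [-0.0, -0.1, -1.5]
width: 0.0294
grasp_force: 59.5
```

```bash
python3 -m jog '[{"claw":1,"travel":[0,0,0.04],"turn":[0,0,0]},{"claw":1,"travel":[0,0,0.03],"turn":[0,0,0]},{"claw":1,"travel":[0,0,0],"turn":[0,0,0]},{"claw":1,"travel":[0,0,0],"turn":[0,0,0]}]'; python3 -m jog '[{"claw":-0.2,"travel":[0,0,0],"turn":[0,0,0]},{"claw":-0.2,"travel":[0,0,0],"turn":[0,0,0]},{"claw":-0.2,"travel":[0,0,0],"turn":[0,0,0]},{"claw":-0.2,"travel":[0,0,0],"turn":[0,0,0]},{"claw":-0.2,"travel":[0,0,0],"turn":[0,0,0]},{"claw":-0.2,"travel":[0,0,-0.3],"turn":[0,0,0]},{"claw":-0.2,"travel":[0,0,-0.6],"turn":[0,0,0]},{"claw":-0.2,"travel":[0,0,-0.6],"turn":[0,0,0]},{"claw":-0.2,"travel":[0,0,-0.6],"turn":[0,0,0]},{"claw":-0.2,"travel":[0,0,-0.3],"turn":[0,0,0]},{"claw":-0.2,"travel":[0,0,0],"turn":[0,0,0]},{"claw":-0.2,"travel":[0,0,0],"turn":[0,0,0]}]'
```

```text
clock: 15.45
tcp_pos: [0.4883, 0.2539, 0.0904]
tcp_rot: [1.0, -0.001, 0.001, -0.0]
contact_force: [-1.2, -1.4, 4.7]
width: 0.0291
grasp_force: 60.3
clock: 16.65
tcp_pos: [0.4877, 0.2536, 0.2092]
tcp_rot: [1.0, -0.001, -0.0, 0.0]
contact_force: [0.7, -0.3, -0.8]
width: 0.0513
grasp_force: 0.0
```

```bash
python3 -m jog '[{"claw":-0.2,"travel":[0.1,0.25,0],"turn":[0,0,0]},{"claw":-0.2,"travel":[0.24,0.5,0],"turn":[0,0,0]},{"claw":-0.2,"travel":[0.24,0.6,0],"turn":[0,0,0]},{"claw":-0.2,"travel":[0.3,0.6,0],"turn":[0,0,0]},{"claw":-0.2,"travel":[0.3,0.6,0],"turn":[0,0,0]},{"claw":-0.2,"travel":[0.3,0.6,0],"turn":[0,0,0]},{"claw":-0.2,"travel":[0.3,0.6,0],"turn":[0,0,0]},{"claw":-0.2,"travel":[0.2,0.6,0],"turn":[0,0,0]},{"claw":-0.2,"travel":[0.1,0.5,0],"turn":[0,0,0]},{"claw":-0.2,"travel":[0.1,0.3,0],"turn":[0,0,0]},{"claw":-0.2,"travel":[0,0,0],"turn":[0,0,-0.83]},{"claw":-0.2,"travel":[0,0,0],"turn":[0,0,-0.8]},{"claw":-0.2,"travel":[0,0,0],"turn":[0,0,0]},{"claw":-0.2,"travel":[0,0,0],"turn":[0,0,0]}]'
```

```text
clock: 18.05
tcp_pos: [0.5963, -0.0038, 0.2092]
tcp_rot: [0.995, 0.096, -0.0, -0.0]
contact_force: [0.1, -0.1, -0.8]
width: 0.0515
grasp_force: 0.0
```

Yaw is now 2·0.096 = 0.19, as intended. I'll descend and grip.

```bash
python3 -m jog '[{"claw":-0.2,"travel":[0,0,0.3],"turn":[0,0,0]},{"claw":-0.2,"travel":[0,0,0.5],"turn":[0,0,0]},{"claw":-0.2,"travel":[0,0,0.5],"turn":[0,0,0]},{"claw":-0.2,"travel":[0,0,0.5],"turn":[0,0,0]},{"claw":-0.2,"travel":[0,0,0.5],"turn":[0,0,0]},{"claw":-0.2,"travel":[0,0,0.4],"turn":[0,0,0]},{"claw":-0.2,"travel":[0,0,0.3],"turn":[0,0,0]},{"claw":-0.2,"travel":[0,0,0.1],"turn":[0,0,0]},{"claw":-0.2,"travel":[0,0,0],"turn":[0,0,0]},{"claw":1,"travel":[0,0,0],"turn":[0,0,0]},{"claw":1,"travel":[0,0,0],"turn":[0,0,0]},{"claw":1,"travel":[0,0,0],"turn":[0,0,0]},{"claw":1,"travel":[0,0,0],"turn":[0,0,0]},{"claw":1,"travel":[0,0,0],"turn":[0,0,0]},{"claw":1,"travel":[0,0,0],"turn":[0,0,0]}]'
```

```text
clock: 19.55
tcp_pos: [0.5975, -0.0038, 0.056]
tcp_rot: [0.995, 0.097, 0.001, 0.0]
contact_force: [0.5, 0.4, 6.2]
width: 0.029
grasp_force: 58.9
```

```bash
python3 -m jog '[{"claw":1,"travel":[0,0,-0.3],"turn":[0,0,0]},{"claw":1,"travel":[0,0,-0.6],"turn":[0,0,0]},{"claw":1,"travel":[0,0,-0.6],"turn":[0,0,0]},{"claw":1,"travel":[0,0,-0.6],"turn":[0,0,0]},{"claw":1,"travel":[0,0,-0.6],"turn":[0,0,0]},{"claw":1,"travel":[0,0,-0.3],"turn":[0,0,0]},{"claw":1,"travel":[0,0,0],"turn":[0,0,0.83]},{"claw":1,"travel":[0,0,0],"turn":[0,0,0.8]},{"claw":1,"travel":[0.05,-0.33,0],"turn":[0,0,0]},{"claw":1,"travel":[0.1,-0.5,0],"turn":[0,0,0]},{"claw":1,"travel":[0.1,-0.6,0],"turn":[0,0,0]},{"claw":1,"travel":[0.1,-0.6,0],"turn":[0,0,0]},{"claw":1,"travel":[0.1,-0.6,0],"turn":[0,0,0]},{"claw":1,"travel":[0.1,-0.6,0],"turn":[0,0,0]},{"claw":1,"travel":[0.1,-0.6,0],"turn":[0,0,0]},{"claw":1,"travel":[0.1,-0.5,0],"turn":[0,0,0]},{"claw":1,"travel":[0,0,0],"turn":[0,0,0]},{"claw":1,"travel":[0,0,0],"turn":[0,0,0]},{"claw":1,"travel":[0,0,0],"turn":[0,0,0]}]'
```

```text
clock: 21.45
tcp_pos: [0.6344, 0.2112, 0.2045]
tcp_rot: [1.0, -0.001, -0.0, 0.001]
contact_force: [-0.0, 0.8, -1.3]
width: 0.0294
grasp_force: 58.5
```

```bash
python3 -m jog '[{"claw":1,"travel":[0,-0.03,0.3],"turn":[0,0,0]},{"claw":1,"travel":[0,0,0.5],"turn":[0,0,0]},{"claw":1,"travel":[0,0,0.5],"turn":[0,0,0]},{"claw":1,"travel":[0,0,0.4],"turn":[0,0,0]},{"claw":1,"travel":[0,0,0.3],"turn":[0,0,0]},{"claw":1,"travel":[0,0,0.14],"turn":[0,0,0]},{"claw":1,"travel":[0,0,0.08],"turn":[0,0,0]},{"claw":1,"travel":[0,0,0],"turn":[0,0,0]},{"claw":1,"travel":[0,0,0],"turn":[0,0,0]},{"claw":1,"travel":[0,0,0],"turn":[0,0,0]}]'
```

```text
clock: 22.45
tcp_pos: [0.6348, 0.2143, 0.0948]
tcp_rot: [1.0, -0.001, 0.001, -0.0]
contact_force: [0.1, 0.6, -0.9]
width: 0.0291
grasp_force: 58.6
```

```bash
python3 -m jog '[{"claw":1,"travel":[0,0.03,0.03],"turn":[0,0,0]},{"claw":1,"travel":[0,0,0.03],"turn":[0,0,0]},{"claw":1,"travel":[0,0,0],"turn":[0,0,0]},{"claw":1,"travel":[0,0,0],"turn":[0,0,0]}]'; python3 -m jog '[{"claw":-0.2,"travel":[0,0,0],"turn":[0,0,0]},{"claw":-0.2,"travel":[0,0,0],"turn":[0,0,0]},{"claw":-0.2,"travel":[0,0,0],"turn":[0,0,0]},{"claw":-0.2,"travel":[0,0,0],"turn":[0,0,0]},{"claw":-0.2,"travel":[0,0,0],"turn":[0,0,0]},{"claw":-0.2,"travel":[0,0,-0.3],"turn":[0,0,0]},{"claw":-0.2,"travel":[0,0,-0.6],"turn":[0,0,0]},{"claw":-0.2,"travel":[0,0,-0.6],"turn":[0,0,0]},{"claw":-0.2,"travel":[0,0,-0.6],"turn":[0,0,0]},{"claw":-0.2,"travel":[0,0,-0.3],"turn":[0,0,0]},{"claw":-0.2,"travel":[0,0,0],"turn":[0,0,0]},{"claw":-0.2,"travel":[0,0,0],"turn":[0,0,0]}]'
```

```text
clock: 22.85
tcp_pos: [0.6348, 0.2126, 0.0921]
tcp_rot: [1.0, -0.001, 0.001, 0.0]
contact_force: [-2.0, -1.5, 5.9]
width: 0.0294
grasp_force: 59.4
clock: 24.05
tcp_pos: [0.6341, 0.2125, 0.21]
tcp_rot: [1.0, -0.001, -0.0, 0.0]
contact_force: [-0.5, -0.7, -1.2]
width: 0.051
grasp_force: 0.0
```

```bash
python3 -m jog '[{"claw":-0.2,"travel":[-0.3,0.3,0],"turn":[0,0,0]},{"claw":-0.2,"travel":[-0.5,0.5,0],"turn":[0,0,0]},{"claw":-0.2,"travel":[-0.5,0.5,0],"turn":[0,0,0]},{"claw":-0.2,"travel":[-0.5,0.5,0],"turn":[0,0,0]},{"claw":-0.2,"travel":[-0.5,0.5,0],"turn":[0,0,0]},{"claw":-0.2,"travel":[-0.5,0.5,0],"turn":[0,0,0]},{"claw":-0.2,"travel":[-0.5,0.5,0],"turn":[0,0,0]},{"claw":-0.2,"travel":[-0.4,0.4,0],"turn":[0,0,0]},{"claw":-0.2,"travel":[-0.28,0.31,0],"turn":[0,0,0]},{"claw":-0.2,"travel":[-0.1,0.1,0],"turn":[0,0,-0.25]},{"claw":-0.2,"travel":[0,0,0],"turn":[0,0,0]},{"claw":-0.2,"travel":[0,0,0],"turn":[0,0,0]},{"claw":-0.2,"travel":[0,0,0],"turn":[0,0,0]}]'
```

```text
clock: 25.35
tcp_pos: [0.4302, 0.0079, 0.2103]
tcp_rot: [1.0, 0.015, -0.0, -0.0]
contact_force: [-0.3, 0.2, -0.3]
width: 0.0511
grasp_force: 0.0
```

```bash
python3 -m jog '[{"claw":-0.2,"travel":[0,0.02,0.3],"turn":[0,0,0]},{"claw":-0.2,"travel":[0,0,0.5],"turn":[0,0,0]},{"claw":-0.2,"travel":[0,0,0.5],"turn":[0,0,0]},{"claw":-0.2,"travel":[0,0,0.5],"turn":[0,0,0]},{"claw":-0.2,"travel":[0,0,0.5],"turn":[0,0,0]},{"claw":-0.2,"travel":[0,0,0.4],"turn":[0,0,0]},{"claw":-0.2,"travel":[0,0,0.3],"turn":[0,0,0]},{"claw":-0.2,"travel":[0,0,0.1],"turn":[0,0,0]},{"claw":-0.2,"travel":[0,0,0],"turn":[0,0,0]},{"claw":1,"travel":[0,0,0],"turn":[0,0,0]},{"claw":1,"travel":[0,0,0],"turn":[0,0,0]},{"claw":1,"travel":[0,0,0],"turn":[0,0,0]},{"claw":1,"travel":[0,0,0],"turn":[0,0,0]},{"claw":1,"travel":[0,0,0],"turn":[0,0,0]},{"claw":1,"travel":[0,0,0],"turn":[0,0,0]}]'
```

```text
clock: 26.85
tcp_pos: [0.4309, 0.0065, 0.0567]
tcp_rot: [1.0, 0.014, 0.001, 0.0]
contact_force: [-1.2, 0.5, 6.0]
width: 0.029
grasp_force: 59.7
```

```bash
python3 -m jog '[{"claw":1,"travel":[0,0,-0.3],"turn":[0,0,0]},{"claw":1,"travel":[0,0,-0.6],"turn":[0,0,0]},{"claw":1,"travel":[0,0,-0.6],"turn":[0,0,0]},{"claw":1,"travel":[0,0,-0.6],"turn":[0,0,0]},{"claw":1,"travel":[0,0,-0.6],"turn":[0,0,0]},{"claw":1,"travel":[0,0,-0.3],"turn":[0,0,0]},{"claw":1,"travel":[0.15,-0.3,0],"turn":[0,0,0]},{"claw":1,"travel":[0.25,-0.5,0],"turn":[0,0,0]},{"claw":1,"travel":[0.25,-0.6,0],"turn":[0,0,0]},{"claw":1,"travel":[0.25,-0.6,0],"turn":[0,0,0]},{"claw":1,"travel":[0.25,-0.5,0],"turn":[0,0,0]},{"claw":1,"travel":[0.2,-0.36,0],"turn":[0,0,0]},{"claw":1,"travel":[0,0,0],"turn":[0,0,0]},{"claw":1,"travel":[0,0,0],"turn":[0,0,0]},{"claw":1,"travel":[0,0,0],"turn":[0,0,0]}]'
```

```text
clock: 28.35
tcp_pos: [0.4933, 0.1502, 0.2057]
tcp_rot: [1.0, 0.014, -0.0, 0.0]
contact_force: [-0.0, 0.6, -1.0]
width: 0.0294
grasp_force: 59.4
```

```bash
python3 -m jog '[{"claw":1,"travel":[0.02,-0.02,0.3],"turn":[0,0,0]},{"claw":1,"travel":[0,0,0.5],"turn":[0,0,0]},{"claw":1,"travel":[0,0,0.5],"turn":[0,0,0]},{"claw":1,"travel":[0,0,0.4],"turn":[0,0,0]},{"claw":1,"travel":[0,0,0.3],"turn":[0,0,0]},{"claw":1,"travel":[0,0,0.16],"turn":[0,0,0]},{"claw":1,"travel":[0,0,0.06],"turn":[0,0,0]},{"claw":1,"travel":[0,0,0],"turn":[0,0,0]},{"claw":1,"travel":[0,0,0],"turn":[0,0,0]},{"claw":1,"travel":[0,0,0],"turn":[0,0,0]}]'
```

```text
clock: 29.35
tcp_pos: [0.4949, 0.1525, 0.0955]
tcp_rot: [1.0, 0.014, 0.001, -0.0]
contact_force: [-1.2, -0.5, -0.7]
width: 0.0293
grasp_force: 59.5
```

```bash
python3 -m jog '[{"claw":1,"travel":[0,0.03,0.03],"turn":[0,0,0]},{"claw":1,"travel":[0,0,0.03],"turn":[0,0,0]},{"claw":1,"travel":[0,0,0],"turn":[0,0,0]},{"claw":1,"travel":[0,0,0],"turn":[0,0,0]}]'; python3 -m jog '[{"claw":-0.2,"travel":[0,0,0],"turn":[0,0,0]},{"claw":-0.2,"travel":[0,0,0],"turn":[0,0,0]},{"claw":-0.2,"travel":[0,0,0],"turn":[0,0,0]},{"claw":-0.2,"travel":[0,0,0],"turn":[0,0,0]},{"claw":-0.2,"travel":[0,0,0],"turn":[0,0,0]},{"claw":-0.2,"travel":[0,0,-0.3],"turn":[0,0,0]},{"claw":-0.2,"travel":[0,0,-0.6],"turn":[0,0,0]},{"claw":-0.2,"travel":[0,0,-0.6],"turn":[0,0,0]},{"claw":-0.2,"travel":[0,0,-0.6],"turn":[0,0,0]},{"claw":-0.2,"travel":[0,0,-0.3],"turn":[0,0,0]},{"claw":-0.2,"travel":[0,0,0],"turn":[0,0,0]},{"claw":-0.2,"travel":[0,0,0],"turn":[0,0,0]}]'
```

```text
clock: 29.75
tcp_pos: [0.495, 0.1507, 0.0927]
tcp_rot: [1.0, 0.014, 0.001, 0.0]
contact_force: [-2.3, -1.1, 7.4]
width: 0.0296
grasp_force: 60.5
clock: 30.95
tcp_pos: [0.4944, 0.1508, 0.212]
tcp_rot: [1.0, 0.014, 0.0, 0.0]
contact_force: [0.3, 0.1, 0.0]
width: 0.0515
grasp_force: 0.0
```

```bash
python3 -m jog '[{"claw":-0.4,"travel":[0.1,0.3,0],"turn":[0,0,0]},{"claw":-0.4,"travel":[0.1,0.5,0],"turn":[0,0,0]},{"claw":-0.4,"travel":[0.1,0.6,0],"turn":[0,0,0]},{"claw":-0.4,"travel":[0.1,0.6,0],"turn":[0,0,0]},{"claw":-0.4,"travel":[0.1,0.6,0],"turn":[0,0,0]},{"claw":-0.4,"travel":[0.1,0.6,0],"turn":[0,0,0]},{"claw":-0.4,"travel":[0.1,0.6,0],"turn":[0,0,0]},{"claw":-0.4,"travel":[0.1,0.6,0],"turn":[0,0,0]},{"claw":-0.4,"travel":[0.1,0.6,0],"turn":[0,0,0]},{"claw":-0.4,"travel":[0.1,0.6,0],"turn":[0,0,0]},{"claw":-0.4,"travel":[0.1,0.6,0],"turn":[0,0,0]},{"claw":-0.4,"travel":[0.1,0.6,0],"turn":[0,0,0]},{"claw":-0.4,"travel":[0.1,0.4,0],"turn":[0,0,0]},{"claw":-0.4,"travel":[0.07,0.22,0],"turn":[0,0,0]},{"claw":-0.4,"travel":[0,0,0],"turn":[0,0,0]},{"claw":-0.4,"travel":[0,0,0],"turn":[0,0,0]},{"claw":-0.4,"travel":[0,0,0],"turn":[0,0,0]}]'; python3 - <<'E'
from h import *
snap('top','top2');snap('scene','scene2')
S,T=cv2.imread('pics/scene2.png'),cv2.imread('pics/top2.png')
z=lambda I,u,v:cv2.resize(I[v:v+150,u:u+133],None,fx=3,fy=3,interpolation=cv2.INTER_CUBIC)
cv2.imwrite('pics/crop5.png',np.hstack([z(S,185,180),z(T,180,140)]))
E
```

```text
clock: 32.65
tcp_pos: [0.5737, -0.2163, 0.2118]
tcp_rot: [1.0, 0.015, -0.0, -0.0]
contact_force: [-0.9, 0.3, -0.4]
width: 0.0601
grasp_force: 0.0
```

View pics/crop5.png

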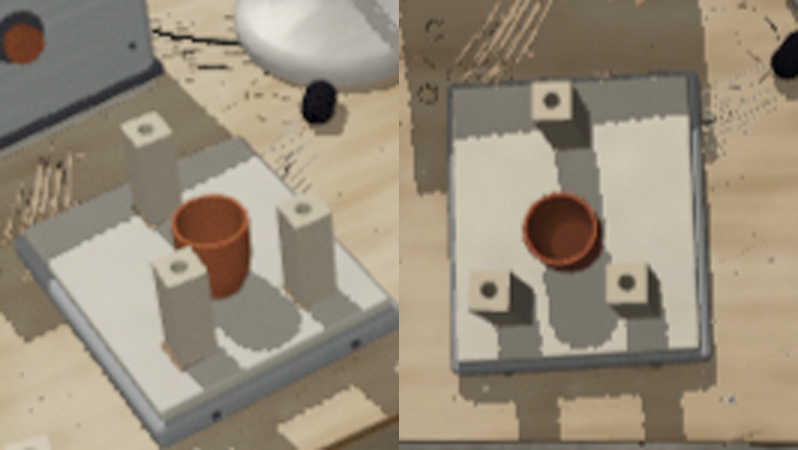

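View pics/scene2.png

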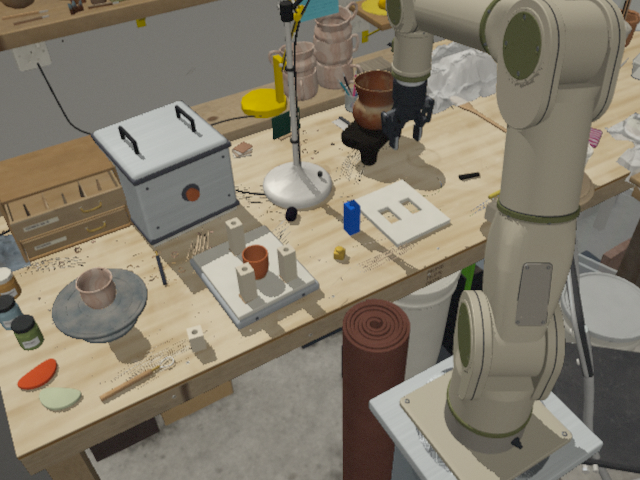

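Both views show three upright posts on their marks with the beaker upright between them. The gripper is over the shelf web, so I lower towards the slots.

```bash
python3 -m jog '[{"claw":-0.4,"travel":[-0.01,0.03,0.3],"turn":[0,0,0]},{"claw":-0.4,"travel":[0,0,0.5],"turn":[0,0,0]},{"claw":-0.4,"travel":[0,0,0.5],"turn":[0,0,0]},{"claw":-0.4,"travel":[0,0,0.5],"turn":[0,0,0]},{"claw":-0.4,"travel":[0,0,0.5],"turn":[0,0,0]},{"claw":-0.4,"travel":[0,0,0.5],"turn":[0,0,0]},{"claw":-0.4,"travel":[0,0,0.5],"turn":[0,0,0]},{"claw":-0.4,"travel":[0,0,0.3],"turn":[0,0,0]},{"claw":-0.4,"travel":[0,0,0.2],"turn":[0,0,0]},{"claw":-0.4,"travel":[0,0,0.1],"turn":[0,0,0]},{"claw":-0.4,"travel":[0,0,0],"turn":[0,0,0]},{"claw":-0.4,"travel":[0,0,0],"turn":[0,0,0]}]'; python3 -m jog '[{"claw":-0.05,"travel":[0,0,0.06],"turn":[0,0,0]},{"claw":-0.05,"travel":[0,0,0.06],"turn":[0,0,0]},{"claw":-0.05,"travel":[0,0,0],"turn":[0,0,0]},{"claw":-0.05,"travel":[0,0,0],"turn":[0,0,0]},{"claw":-0.05,"travel":[0,0,0],"turn":[0,0,0]}]'
```

```text
clock: 33.95
tcp_pos: [0.5738, -0.2198, 0.0178]
tcp_rot: [1.0, 0.014, 0.001, 0.0]
contact_force: [-0.3, 0.6, -0.0]
width: 0.06
grasp_force: 0.0
clock: 34.45
tcp_pos: [0.5733, -0.2196, 0.0109]
tcp_rot: [1.0, 0.014, 0.0, 0.0]
contact_force: [-0.4, -0.5, -0.2]
width: 0.045
grasp_force: 0.0
```

```bash
python3 -m jog '[{"claw":-0.05,"travel":[0,-0.02,0.08],"turn":[0,0,0]},{"claw":-0.05,"travel":[0,0,0.06],"turn":[0,0,0]},{"claw":-0.05,"travel":[0,0,0],"turn":[0,0,0]},{"claw":-0.05,"travel":[0,0,0],"turn":[0,0,0]},{"claw":-0.05,"travel":[0,0,0],"turn":[0,0,0]}]';python3 -m jog '[{"claw":-0.05,"travel":[0,0,0.05],"turn":[0,0,0]},{"claw":-0.05,"travel":[0,0,0],"turn":[0,0,0]},{"claw":-0.05,"travel":[0,0,0],"turn":[0,0,0]}]'
```

```text
clock: 34.95
tcp_pos: [0.5732, -0.2186, 0.0039]
tcp_rot: [1.0, 0.014, 0.0, 0.0]
contact_force: [0.5, 0.0, 0.4]
width: 0.0446
grasp_force: 0.0
clock: 35.25
tcp_pos: [0.5731, -0.2186, 0.0012]
tcp_rot: [1.0, 0.014, -0.0, 0.0]
contact_force: [0.0, 0.8, 0.1]
width: 0.0449
grasp_force: 0.0
```

```bash
python3 -m jog '[{"claw":1,"travel":[0,0,0],"turn":[0,0,0]},{"claw":1,"travel":[0,0,0],"turn":[0,0,0]},{"claw":1,"travel":[0,0,0],"turn":[0,0,0]},{"claw":1,"travel":[0,0,0],"turn":[0,0,0]},{"claw":1,"travel":[0,0,0],"turn":[0,0,0]},{"claw":1,"travel":[0,0,0],"turn":[0,0,0]}]';python3 -m jog '[{"claw":1,"travel":[0,0,-0.1],"turn":[0,0,0]},{"claw":1,"travel":[0,0,-0.1],"turn":[0,0,0]},{"claw":1,"travel":[0,0,-0.2],"turn":[0,0,0]},{"claw":1,"travel":[0,0,-0.2],"turn":[0,0,0]},{"claw":1,"travel":[0,0,0],"turn":[0,0,0]},{"claw":1,"travel":[0,0,0],"turn":[0,0,0]},{"claw":1,"travel":[0,0,0],"turn":[0,0,0]}]'; python3 - <<'E'
from h import *
f=snap('scene','scene3')
S=cv2.imread('pics/scene3.png')
cv2.imwrite('pics/crop6.png',cv2.resize(S[130:270,320:480],None,fx=4,fy=4,interpolation=cv2.INTER_CUBIC))
E
```

```text
clock: 35.85
tcp_pos: [0.5734, -0.2188, 0.0017]
tcp_rot: [1.0, 0.014, 0.0, 0.0]
contact_force: [-0.5, 0.4, 5.7]
width: 0.0341
grasp_force: 60.9
clock: 36.55
tcp_pos: [0.5729, -0.2186, 0.031]
tcp_rot: [1.0, 0.014, -0.0, -0.0]
contact_force: [0.7, 0.1, -4.1]
width: 0.0343
grasp_force: 60.3
```

View pics/crop6.png

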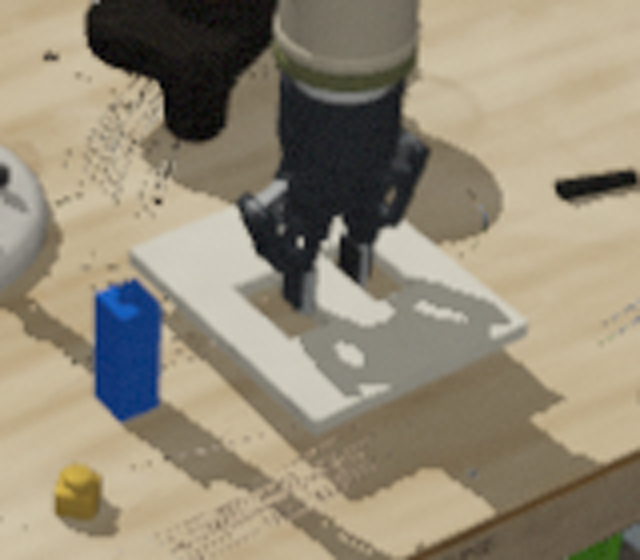

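The shelf is held by the web, looks level and clears the bench, and the load reads 4.1 N. I'll raise it and carry it gently.

```bash
python3 -m jog '[{"claw":1,"travel":[0,0,-0.2],"turn":[0,0,0]},{"claw":1,"travel":[0,0,-0.4],"turn":[0,0,0]},{"claw":1,"travel":[0,0,-0.4],"turn":[0,0,0]},{"claw":1,"travel":[0,0,-0.4],"turn":[0,0,0]},{"claw":1,"travel":[0,0,-0.4],"turn":[0,0,0]},{"claw":1,"travel":[0,0,-0.4],"turn":[0,0,0]},{"claw":1,"travel":[0,0,-0.4],"turn":[0,0,0]},{"claw":1,"travel":[0,0,-0.4],"turn":[0,0,0]},{"claw":1,"travel":[0,0,-0.4],"turn":[0,0,0]},{"claw":1,"travel":[0,0,-0.3],"turn":[0,0,0]},{"claw":1,"travel":[0,0,-0.2],"turn":[0,0,0]},{"claw":1,"travel":[0,0,-0.1],"turn":[0,0,0]},{"claw":1,"travel":[0,-0.1,0],"turn":[0,0,0]},{"claw":1,"travel":[0,-0.2,0],"turn":[0,0,0]},{"claw":1,"travel":[0,-0.3,0],"turn":[0,0,0]},{"claw":1,"travel":[0,-0.4,0],"turn":[0,0,0]},{"claw":1,"travel":[0,-0.4,0],"turn":[0,0,0]},{"claw":1,"travel":[0,-0.4,0],"turn":[0,0,0]},{"claw":1,"travel":[0,-0.4,0],"turn":[0,0,0]},{"claw":1,"travel":[0,-0.4,0],"turn":[0,0,0]}]' && python3 -m jog '[{"claw":1,"travel":[0,-0.4,0],"turn":[0,0,0]},{"claw":1,"travel":[0,-0.4,0],"turn":[0,0,0]},{"claw":1,"travel":[0,-0.4,0],"turn":[0,0,0]},{"claw":1,"travel":[0,-0.4,0],"turn":[0,0,0]},{"claw":1,"travel":[0,-0.4,0],"turn":[0,0,0]},{"claw":1,"travel":[0,-0.4,0],"turn":[0,0,0]},{"claw":1,"travel":[0,-0.4,0],"turn":[0,0,0]},{"claw":1,"travel":[0,-0.4,0],"turn":[0,0,0]},{"claw":1,"travel":[0,-0.4,0],"turn":[0,0,0]},{"claw":1,"travel":[0,-0.4,0],"turn":[0,0,0]},{"claw":1,"travel":[0,-0.4,0],"turn":[0,0,0]},{"claw":1,"travel":[0,-0.4,0],"turn":[0,0,0]},{"claw":1,"travel":[0,-0.4,0],"turn":[0,0,0]},{"claw":1,"travel":[0,-0.3,0],"turn":[0,0,-0.1]},{"claw":1,"travel":[0,-0.24,0],"turn":[0,0,-0.11]},{"claw":1,"travel":[0,-0.2,0],"turn":[0,0,-0.1]},{"claw":1,"travel":[0,0,0],"turn":[0,0,0]},{"claw":1,"travel":[0,0,0],"turn":[0,0,0]},{"claw":1,"travel":[0,0,0],"turn":[0,0,0]}]'
```

```text
clock: 38.6
tcp_pos: [0.5689, -0.0861, 0.2308]
tcp_rot: [1.0, 0.015, -0.0, -0.0]
contact_force: [0.5, 0.1, -5.3]
width: 0.034
grasp_force: 60.4
clock: 40.5
tcp_pos: [0.5608, 0.2071, 0.2312]
tcp_rot: [0.999, 0.032, 0.0, 0.0]
contact_force: [0.4, -1.1, -4.3]
width: 0.0341
grasp_force: 60.4
```

```bash
python3 -m jog '[{"claw":1,"travel":[0.04,-0.01,0.2],"turn":[0,0,0]},{"claw":1,"travel":[0,0,0.3],"turn":[0,0,0]},{"claw":1,"travel":[0,0,0.3],"turn":[0,0,0]},{"claw":1,"travel":[0,0,0.3],"turn":[0,0,0]},{"claw":1,"travel":[0,0,0.3],"turn":[0,0,0]},{"claw":1,"travel":[0,0,0.2],"turn":[0,0,0]},{"claw":1,"travel":[0,0,0.1],"turn":[0,0,0]},{"claw":1,"travel":[0,0,0],"turn":[0,0,0]},{"claw":1,"travel":[0,0,0],"turn":[0,0,0]},{"claw":1,"travel":[0,0,0],"turn":[0,0,0]}]'; python3 - <<'E'
from h import *
snap('top','top4');snap('scene','scene4')
S,T=cv2.imread('pics/scene4.png'),cv2.imread('pics/top4.png')
z=lambda I,u,v:cv2.resize(I[v:v+150,u:u+133],None,fx=3,fy=3,interpolation=cv2.INTER_CUBIC)
cv2.imwrite('pics/crop7.png',np.hstack([z(S,185,180),z(T,180,140)]))
E
```

```text
clock: 41.5
tcp_pos: [0.5628, 0.2091, 0.1471]
tcp_rot: [0.999, 0.033, 0.001, -0.0]
contact_force: [0.3, 0.2, -3.5]
width: 0.0346
grasp_force: 60.4
```

View pics/crop7.png

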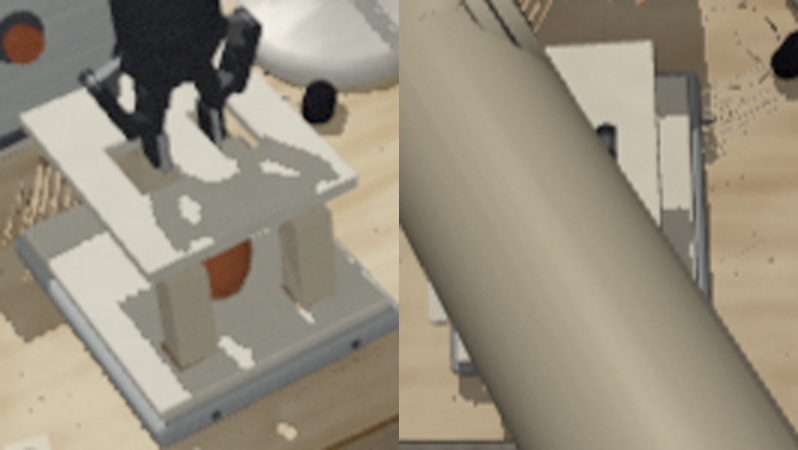

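```bash
python3 - <<'E'
from h import *
f=load('scene4');P=[atz(f,185+(x+.5)/3-.5,180+(y+.5)/3-.5,.1574)[:2] for x,y in((20,116),(152,270),(355,179))]
a,b,c=P;print(P,(a+c)/2,np.linalg.norm(a-b),np.linalg.norm(b-c),np.arctan2(*(a-b)[::-1]),np.arctan2(*(b-c)[::-1])-np.pi/2)
E
```

```text
[array([0.65714281, 0.29992212]), array([0.45981353, 0.28246473]), array([0.46693387, 0.1217728 ])] [0.56203834 0.21084746] 0.19809997954417632 0.1608496048934785 0.08823862273330044 0.04428149690451866
```

The shelf reads as centred at (0.562, 0.211), yaw 0.066, size about right. I'll lower it onto the posts.

```bash
python3 -m jog '[{"claw":1,"travel":[0,0.03,0.1],"turn":[0,0,0]},{"claw":1,"travel":[0,0,0.1],"turn":[0,0,0]},{"claw":1,"travel":[0,0,0.1],"turn":[0,0,0]},{"claw":1,"travel":[0,0,0.04],"turn":[0,0,0]},{"claw":1,"travel":[0,0,0.04],"turn":[0,0,0]},{"claw":1,"travel":[0,0,0],"turn":[0,0,0]},{"claw":1,"travel":[0,0,0],"turn":[0,0,0]},{"claw":1,"travel":[0,0,0],"turn":[0,0,0]}]'; python3 -m jog '[{"claw":1,"travel":[0,0,0.03],"turn":[0,0,0]},{"claw":1,"travel":[0,0,0.03],"turn":[0,0,0]},{"claw":1,"travel":[0,0,0],"turn":[0,0,0]},{"claw":1,"travel":[0,0,0],"turn":[0,0,0]}]'
```

```text
clock: 42.4
tcp_pos: [0.5626, 0.2074, 0.1275]
tcp_rot: [0.999, 0.033, 0.0, -0.0]
contact_force: [0.9, 0.4, -4.3]
width: 0.0343
grasp_force: 60.4
clock: 42.8
tcp_pos: [0.5625, 0.2073, 0.1242]
tcp_rot: [0.999, 0.033, -0.0, 0.0]
contact_force: [0.8, -0.3, -4.6]
width: 0.0343
grasp_force: 60.4
```

```bash
python3 -m jog '[{"claw":1,"travel":[0,0,0.02],"turn":[0,0,0]},{"claw":1,"travel":[0,0,0],"turn":[0,0,0]},{"claw":1,"travel":[0,0,0],"turn":[0,0,0]}]'; python3 -m jog '[{"claw":1,"travel":[0,0,0.02],"turn":[0,0,0]},{"claw":1,"travel":[0,0,0],"turn":[0,0,0]},{"claw":1,"travel":[0,0,0],"turn":[0,0,0]}]'
```

```text
clock: 43.1
tcp_pos: [0.5626, 0.2073, 0.1233]
tcp_rot: [0.999, 0.033, 0.0, 0.0]
contact_force: [0.3, 0.3, -4.2]
width: 0.034
grasp_force: 60.4
clock: 43.4
tcp_pos: [0.5628, 0.2074, 0.1227]
tcp_rot: [0.999, 0.033, 0.0, -0.0]
contact_force: [-0.6, -0.8, 0.3]
width: 0.0342
grasp_force: 60.9
```

Contact: the load has gone to the posts. I'll open within the slots and rise.

```bash
python3 -m jog '[{"claw":1,"travel":[0,0,0.01],"turn":[0,0,0]},{"claw":-0.3,"travel":[0,0,0],"turn":[0,0,0]},{"claw":-0.3,"travel":[0,0,0],"turn":[0,0,0]},{"claw":-0.3,"travel":[0,0,0],"turn":[0,0,0]},{"claw":-0.3,"travel":[0,0,0],"turn":[0,0,0]},{"claw":-0.3,"travel":[0,0,0],"turn":[0,0,0]},{"claw":-0.3,"travel":[0,0,-0.1],"turn":[0,0,0]},{"claw":-0.3,"travel":[0,0,-0.2],"turn":[0,0,0]},{"claw":-0.3,"travel":[0,0,-0.3],"turn":[0,0,0]},{"claw":-0.3,"travel":[0,0,-0.5],"turn":[0,0,0]},{"claw":-0.3,"travel":[0,0,-0.5],"turn":[0,0,0]},{"claw":-0.3,"travel":[0,0,-0.5],"turn":[0,0,0]},{"claw":-0.3,"travel":[0,0,0],"turn":[0,0,0]}]'; python3 -m jog '[{"claw":-0.3,"travel":[0,0.3,0],"turn":[0,0,0]},{"claw":-0.3,"travel":[0,0.5,0],"turn":[0,0,0]},{"claw":-0.3,"travel":[0,0.6,0],"turn":[0,0,0]},{"claw":-0.3,"travel":[0,0.6,0],"turn":[0,0,0]},{"claw":-0.3,"travel":[0,0.6,0],"turn":[0,0,0]},{"claw":-0.3,"travel":[0,0.6,0],"turn":[0,0,0]},{"claw":-0.3,"travel":[0,0.6,0],"turn":[0,0,0]},{"claw":-0.3,"travel":[0,0.6,0],"turn":[0,0,0]},{"claw":-0.3,"travel":[0,0.6,0],"turn":[0,0,0]},{"claw":-0.3,"travel":[0,0.6,0],"turn":[0,0,0]},{"claw":-0.3,"travel":[0,0.3,0],"turn":[0,0,0]},{"claw":-0.3,"travel":[0,0,0],"turn":[0,0,0]},{"claw":-0.3,"travel":[0,0,0],"turn":[0,0,0]}]'; python3 - <<'E'
from h import *
snap('top','top5');snap('scene','scene5')
S,T=cv2.imread('pics/scene5.png'),cv2.imread('pics/top5.png')
z=lambda I,u,v:cv2.resize(I[v:v+150,u:u+133],None,fx=3,fy=3,interpolation=cv2.INTER_CUBIC)
cv2.imwrite('pics/crop8.png',np.hstack([z(S,185,180),z(T,180,140)]))
E
```

```text
clock: 44.7
tcp_pos: [0.5641, 0.2084, 0.2321]
tcp_rot: [0.999, 0.033, 0.003, -0.001]
contact_force: [0.2, -0.3, 0.0]
width: 0.056
grasp_force: 0.0
clock: 46.0
tcp_pos: [0.5817, -0.086, 0.2265]
tcp_rot: [0.999, 0.033, -0.0, -0.0]
contact_force: [-0.1, -0.4, 0.3]
width: 0.0554
grasp_force: 0.0
```

View pics/crop8.png

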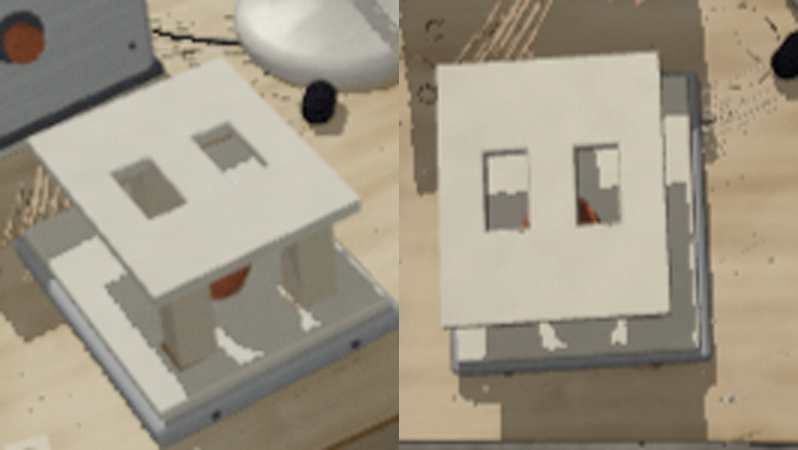

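```bash
python3 - <<'E'
from h import *
for fn,ou,ov,ox,cs in(('top5',180,140,399,[(437,66),(657,53),(669,313),(443,327)]),('scene5',185,180,0,[(30,140),(223,58),(360,203),(158,294)])):
    f=load(fn);W=np.array([atz(f,ou+(x-ox+.5)/3-.5,ov+(y+.5)/3-.5,.133)[:2] for x,y in cs])
    a=W[0]-W[3]+W[1]-W[2];c=W.mean(0);d=c-[.563,.2078];print(c,'off',d,'yaw err',np.arctan2(a[1],a[0])-.065,np.linalg.norm(a)/2)
E
```

```text
[0.56322057 0.20672095] off [ 0.00022057 -0.00107905] yaw err 0.006614995410289912 0.19940897414675735
[0.56241415 0.2069062 ] off [-0.00058585 -0.0008938 ] yaw err 0.0034756472366273272 0.19890708317432476
```

The shelf is within about 1 mm and 0.01 rad of target, and everything stands clear of the robot, so I'm handing the job in.

```bash
python3 -c "
from workcell import robot
print(robot.finish_job())"
```

```text
the job is handed in; nothing more can be done
None
```

The job is handed in at about 46 s on the robot's clock: three tall posts on their marks, the beaker upright on the ring, and the shelf level on top, about 1 mm and 0.01 rad off the hearth's centre and direction by my camera check (no verdict was returned).

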